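Show the filter crucible's underside to the inspection camera

ROBOT

A 7-joint arm with a two-finger parallel gripper is mounted at the origin on the work surface. World frame = base frame: x ahead of the robot, y to its left, z up, the work surface at z = 0. Lengths are in m, angles in rad, forces in N, time in s.
With the tool pointing down it reaches from about 0.4 to 0.85 m from the base axis. Payload 6.9 kg.
Tool frame: the origin (TCP) lies at the very end of the fingers, on their centre line; the grasp point (between the pads) lies 19 mm behind it (manip.grasp_offset is the distance from the TCP to the grasp point, in m); z points along the fingers, y is the line along which they close (so a half turn about z gives the same grasp; the last joint's range is limited). The gripper opens to 85 mm and grips with 20 to 120 N. Pads are 22 mm wide; open, the fingers measure 114 mm over their backs; the gripper's body (76 mm by 85 mm) begins 54 mm behind the grasp point. The pads swing forward as they close: fully open they stand 13 mm farther back than shut.
Start: joints at [-1.006, 0.507, -0.238, 1.5, 0.126, 1.149, -0.155], TCP at [0.277, 0.56, 0.231] pointing down, gripper open.
Joint ranges: [-3.08, 3.08], [-0.24, 2.05], [-1.43, 1.35], [0, 2.5], [-1.52, 4.66], [0.17, 1.96], [-2.89, 2.89]. Speed limits (rad/s): [2.39, 2.39, 3.14, 3.14, 3.14, 3.14, 3.14].

INTERFACE

Orientations are given as a unit quaternion [x, y, z, w].
In Python, from workcell import manip, cams gives the robot as it stands.
- The arm moves only by the tool servo_tool, never from a script. Its argument "commands" is a list that holds one entry, the list of rows, each a list of 5 numbers: the opening in per cent of the stroke, from 0 (shut) to 100 (fully open), then the shift along the world's x, y, z in mm, then the turn about the world's z in rad. In form: [[[jaw, dx, dy, dz, turn], ...]]. A call has exactly 10 rows; each row shifts and turns the commanded pose from where the row before left it; what a row does not reach is not made up. A row lasts 1/8 s, in which the tool goes at most 62.5 mm and 10.7 degrees, less where a joint would pass 70% of its speed; a pose out of reach is approached as far as the arm can. A call with a gripper value outside its range is refused whole. The fingers move at their own pace and stop on an object; the grip force is fixed at half the most. Time passes only in rows, so rows that do not move let the fingers close, or fill a call up. It gives the time, the measured TCP pose, the force, the opening and the grip force at its end, in the units of the state.
- manip.observe(): the state, without advancing time (a new reading comes with each control period).
- cams.capture(name): name is "scene" or "top" or "wrist"; returns the picture (420x560x3 uint8, red, green, blue); there is no depth.
- cams.camera_info(name): a dict with "intrinsics" (3x3 intrinsics, pixels), "distortion" ([k1, k2, p1, p2, k3] as OpenCV has them; the pictures are not rectified), "R" (3x3) and "t" (3): a world point X has camera coordinates R X + t; the wrist camera has in their place "T_tool_cam" (4x4, takes a point from camera to tool coordinates, whose origin is the TCP and whose axes are the flange's). Camera axes: x right, y down, z forward; pixel columns grow to the right and rows downward; lengths in m; the calibration is good to about 2 mm. A picture is of the moment at which its call begins: read the wrist's pose just before it. camera_info takes no time and is no camera call.
- manip.finish_job(): hands the job in; it is judged then, once.
The state is a dict: "t": time; "joint_positions": joint angles; "qvel": joint speeds; "joint_efforts": joint torques, N m; "position": TCP position; "tool_rot": TCP orientation; "wrist_force": force on the tool from outside, world axes, zero at the start; "torque": the same for the moment, N m; "width": finger opening in m; "grip_force": force on a finger pad.
Only numpy, scipy, OpenCV 4.12 (cv2) and the standard library are available. Lean on these libraries where they do the work, as an engineer would, in place of code of your own. Each camera call takes 0.05 s, during which the arm holds its last target. There are 200 camera calls.

TASK

First clear the two crumpled filter papers off the steel tray into the waste bin. Then pick out the tall crucible and hold it up to the inspection camera for a crack check: its underside squarely facing the lens and centred in front of it, 10 cm from the glass. Finish while still holding it there, still and touching nothing else; do not touch the camera, and leave all the other ware where it stands.

Things in the scene. Friction and masses are not known exactly. Their poses are not given: they have to be found in the camera images.
- tray: shallow rectangular steel tray fixed to the bench, 250 mm (x) by 290 mm (y), rim 16 mm high, walls and floor 4 mm thick (inner floor 4 mm above the bench). Origin: centre of its underside; z up.
- crucible: the tall crucible: white porcelain, upright on the tray, straight round cup 38 mm across and 60 mm tall with the mouth open upward (the bottom 6 mm taper to a 32 mm foot with six small dark holes beneath), about 90 g. The tallest vessel on the tray. Origin: centre of its underside; its own z runs along its axis from underside to mouth.
- paper_a: a crumpled ball of filter paper, stiff and lumpy, about 42 mm across in every direction, about 14 g, on the tray beside the tall crucible, with its centre about 50 to 62 mm from the crucible's axis and on the side towards the robot. Origin: centre of its underside as it lies at the start (21 mm below the ball's centre).
- paper_b: a second such paper ball, same size and origin, beyond the tall crucible as seen from the robot.
- bin_in (a point): centre of the inner floor (4 mm above the bench) of the waste bin: a grey, open, square plastic bin fixed to the bench, 170 by 170 mm outside, walls 4 mm, rim 100 mm above the bench. x and y run along its sides.
- camera: bench inspection camera fixed to the bench: grey foot 120 by 100 by 14 mm, two upright cheeks to 108 mm, between them a black head (54 by 60 by 60 mm) with a round lens barrel 48 mm across, set to look obliquely up towards the robot's side; the head pivots 90 mm above the bench and its lean differs from run to run. Origin: centre of the foot's underside.
- lens (a point): centre of the lens glass, on the front of the barrel, 60 mm from the head's pivot. Its z is the viewing direction, out of the lens: upward, leaning 24 to 39 degrees from vertical towards the robot's side.
- focus (a point): the point on the viewing axis 100 mm in front of the lens glass, where the centre of the crucible's underside belongs. Same axes as lens: when presented, the crucible's own z runs along this z, mouth away from the lens.
- short_crucible: a short white porcelain crucible on the tray, 40 mm across the mouth, 34 mm tall; stays. Origin: centre of its underside.
- dish: a wide white porcelain dish on the tray, 68 mm across, 26 mm tall; stays. The tall crucible, the short crucible and the dish stand in a row along the tray's y, 88 mm apart or a little more or less, in any order. Origin: centre of its underside.
- amber_bottle: amber glass bottle, 60 mm across, 150 mm tall, on the bench left of the tray; stays. Origin: centre of its underside.
- beaker: glass beaker, 70 mm across, 90 mm tall, left of the tray's far corner; stays. Origin: centre of its underside.
- mortar: white porcelain mortar, 100 mm across, 55 mm tall, on the bench at the right, on the far side of the bin; stays. Origin: centre of its underside.
- jar: white plastic jar with lid, 56 mm across, 70 mm tall, beyond the tray; stays. Origin: centre of its underside.
- spatula: wooden-handled spatula, 190 mm long, lying beyond the tray; stays. Origin: under its middle.

How it is judged:
On the way, in this order (a step that is already met when the one before it is completed fails the run):
1. both paper balls lie in the waste bin, let go (x of paper_a in the frame of bin_in between -0.08 and 0.08 m and y of paper_a in the frame of bin_in between -0.08 and 0.08 m and z of each of paper_a, paper_b in the frame of bin_in below 0.095 m and contact force between each of paper_a, paper_b and the fingers below 0.1 N and x of paper_b in the frame of bin_in between -0.08 and 0.08 m and y of paper_b in the frame of bin_in between -0.08 and 0.08 m), for 0.2 s.
2. the tall crucible is picked up out of the tray, in the fingers (z of crucible in the frame of tray above 0.03 m and contact force between crucible and the fingers above 0.5 N), for 0.2 s.
At the end, for the whole second after the job is handed in: The fingers alone hold the tall crucible still (under 20 mm/s), the centre of its underside within 25 mm of the point 100 mm out on the lens axis, its axis within 0.26 rad of the lens axis, underside towards the lens; both paper balls lie in the bin below its rim, let go (all of step 1 and distance between crucible and focus below 0.025 m and angle between the z axis of crucible and the z axis of focus, either way round below 0.26 rad and angle between crucible's own z axis and vertical below 1.4 rad and contact force between crucible and the fingers above 0.5 N and height (world z) of crucible above 0.12 m and contact force between crucible and camera below 0.1 N and contact force between crucible and tray below 0.1 N and linear speed of crucible below 0.02 m/s and angular speed of crucible below 0.2 rad/s); the arm keeps its last pose, push and grip.
It fails at once if other ware on the tray shifted by more than 30 mm or tipped over (distance of any of short_crucible, dish from where it was at the start of the episode above 0.03 m or angle between any of short_crucible, dish's own z axis and vertical above 0.6 rad).
It fails at once if other ware on the bench shifted by more than 30 mm or tipped over (distance of any of amber_bottle, beaker, mortar, jar, spatula from where it was at the start of the episode above 0.03 m or angle between any of amber_bottle, beaker, mortar, jar's own z axis and vertical above 0.6 rad).
It fails at once if the camera touched by the robot or the crucible (over 1 N) (contact force between any of the arm, the fingers, crucible and camera above 1 N).
It also fails if it takes over 69 s, if anything falls off the work surface, if the arm or the gripper's body presses on something with over 40 N, if the wrist force passes 120 N, or if a joint passes its speed limit or range.

## Working session

There is one attempt and no reset: what is moved stays moved. The work goes in short steps, Python scripts to look and compute and a tool call to move; the robot and the scene stay as the last step left them, time stands still between calls to the robot, and variables do not carry over. Pictures are saved under pics/ and viewed, at most 10 in all, crops included, and the job is handed in when it is done.

Besides the shell and the picture viewer there is one more tool, called as name(argument=value, ...) on one line, values as JSON. servo_tool: Moves the arm, as the interface text tells. Its arguments: {"type":"object","properties":{"commands":{"type":"array","items":{"type":"array","items":{"type":"array","items":{"type":"number"}}}}},"required":["commands"]}

```bash
mkdir -p pics
python3 - <<'E'
from workcell import manip, cams
import cv2,numpy as np
for n in ["scene","top"]:
    im=cams.capture(n); cv2.imwrite(f"pics/{n}0.png",cv2.resize(im[:,:,::-1],(800,600),interpolation=cv2.INTER_CUBIC)); np.save(f"pics/{n}0.npy",im)
    i=cams.camera_info(n); print(n,i)
print(cams.camera_info("wrist")); s=manip.observe(); print(s['t'],s['tool_rot'],s['width'],manip.grasp_offset)
E
```

```text
scene {'intrinsics': array([[541.1741991 ,   0.        , 284.02794594],
       [  0.        , 541.1741991 , 205.56203396],
       [  0.        ,   0.        ,   1.        ]]), 'distortion': array([0.06400975, 0.        , 0.        , 0.        , 0.        ]), 'R': array([[-0.13443816,  0.99069727, -0.0211019 ],
       [ 0.67895614,  0.07658198, -0.73017379],
       [-0.72176516, -0.11249049, -0.68293553]]), 't': array([ 0.05385411, -0.30625142,  1.96745983])}
top {'intrinsics': array([[463.32081309,   0.        , 279.8827454 ],
       [  0.        , 463.32081309, 215.03224471],
       [  0.        ,   0.        ,   1.        ]]), 'distortion': array([-0.01002154,  0.        ,  0.        ,  0.        ,  0.        ]), 'R': array([[ 0.01082398, -0.99990574,  0.00844717],
       [-0.99349973, -0.0117112 , -0.11323041],
       [ 0.11331867, -0.00716665, -0.99353285]]), 't': array([0.01531122, 0.61381417, 1.3090582 ])}
{'intrinsics': array([[321.88515285,   0.        , 274.76463873],
       [  0.        , 321.88515285, 207.94782949],
       [  0.        ,   0.        ,   1.        ]]), 'distortion': array([-0.04162113,  0.        ,  0.        ,  0.        ,  0.        ]), 'T_tool_cam': array([[-8.87241908e-04, -9.52843591e-01, -3.03460548e-01,
         7.72565213e-02],
       [ 9.99999598e-01, -8.85744195e-04, -1.42574949e-04,
        -9.15473118e-04],
       [-1.32936792e-04, -3.03460553e-01,  9.52843993e-01,
        -1.43319073e-01],
       [ 0.00000000e+00,  0.00000000e+00,  0.00000000e+00,
         1.00000000e+00]])}
0.1 [ 2.27382792e-01  9.73805131e-01 -7.80574440e-04 -1.56589570e-04] 0.08585847332947745 0.0187
```

View pics/top0.png

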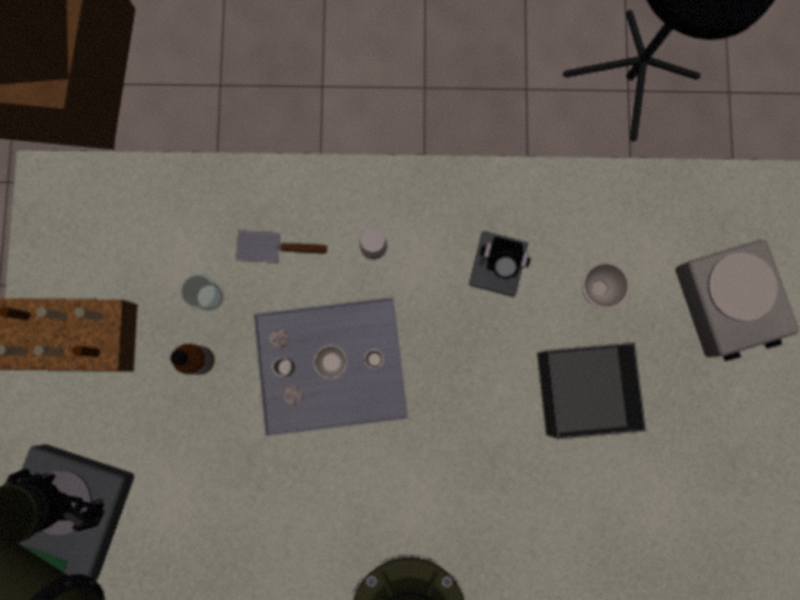

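View pics/scene0.png

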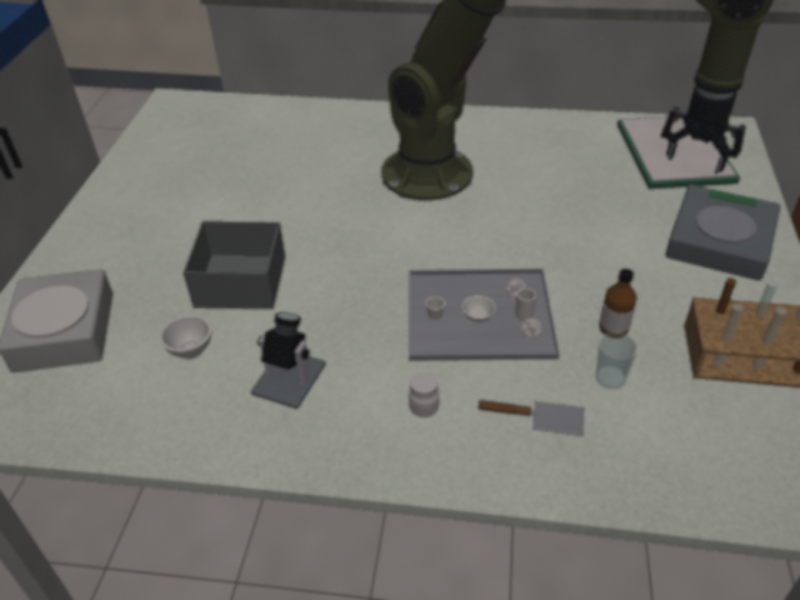

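The top view (800x600) shows the tall crucible at about (284,367), paper_a at (292,396), paper_b at (279,338), dish at (331,361) and short crucible at (374,358). The bin is centred near (592,390), the inspection camera foot near (499,264) and its lens near (506,268). The scene view shows the lens top at (288,319) and paper balls at (517,288) and (531,327).

```bash
cat > h.py <<'E'
import cv2,numpy as np
from workcell import manip,cams
def ray(n,px,st=None):
    i=cams.camera_info(n)
    u=cv2.undistortPoints(np.array([[px]],float),i['intrinsics'],i['distortion'])[0,0]
    d=np.r_[u,1]
    if n=='wrist':
        from scipy.spatial.transform import Rotation as R
        Rt=R.from_quat(st['tool_rot']).as_matrix(); T=i['T_tool_cam']
        return Rt@T[:3,3]+st['position'], Rt@T[:3,:3]@d
    return -i['R'].T@i['t'], i['R'].T@d
def at(n,px,z,st=None):
    o,d=ray(n,px,st); return o+d*(z-o[2])/d[2]
def tri(*rs):
    A=np.zeros((3,3));b=np.zeros(3)
    for o,d in rs:
        d=d/np.linalg.norm(d);P=np.eye(3)-np.outer(d,d);A+=P;b+=P@o
    X=np.linalg.solve(A,b)
    return X,[np.linalg.norm(np.cross(X-o,d/np.linalg.norm(d))) for o,d in rs]
E
python3 - <<'E'
from h import *
np.set_printoptions(precision=4,suppress=True)
s=.7
for nm,px,z in [("traySWc",(266,434),.016),("NWc",(255,315),.016),("NEc",(391,299),.016),("SEc",(406,417),.016),
 ("cruc mouth",(284,367),.064),("pa",(292,396),.025),("pb",(279,338),.025),("dish",(331,361),.03),("short",(374,358),.038),
 ("binNW",(539,352),.1),("binNE",(634,344),.1),("binSE",(644,430),.1),("binSW",(547,437),.1),
 ("footNW",(482,231),.014),("footNE",(529,240),.014),("footSE",(517,296),.014),("footSW",(470,287),.014),("lens",(506,268),.14)]:
    print(nm,at("top",(px[0]*s,px[1]*s),z))
print(tri(ray("top",(506*s,267*s)),ray("scene",(288*s,317*s))))
print(tri(ray("top",(284*s,367*s)),ray("scene",(526*s,292*s))))
print(tri(ray("top",(292*s,396*s)),ray("scene",(516*s,288*s))))
print(tri(ray("top",(279*s,338*s)),ray("scene",(531*s,327*s))))
for n,b in(("top",(440,190,600,330)),("scene",(230,290,350,420))):
    im=np.load(f"pics/{n}0.npy");x0,y0,x1,y1=[int(v*s) for v in b]
    cv2.imwrite(f"pics/{n}c.png",cv2.resize(im[y0:y1,x0:x1,::-1],None,fx=5,fy=5,interpolation=cv2.INTER_CUBIC));print(x0,y0)
a=cv2.imread("pics/topc.png");b=cv2.imread("pics/scenec.png");h=max(a.shape[0],b.shape[0])
p=lambda q:cv2.copyMakeBorder(q,0,h-q.shape[0],0,0,cv2.BORDER_CONSTANT)
c=np.hstack([p(a),p(b)]);print(a.shape,c.shape);f=min(1,800/c.shape[1]);cv2.imwrite("pics/cam.png",cv2.resize(c,None,fx=f,fy=f));print(f)
E
```

```text
traySWc [0.3557 0.2887 0.016 ]
NWc [0.5961 0.3193 0.016 ]
NEc [0.6325 0.0405 0.016 ]
SEc [0.3925 0.0072 0.016 ]
cruc mouth [0.4894 0.2486 0.064 ]
pa [0.4323 0.2372 0.025 ]
pb [0.5488 0.267  0.025 ]
dish [0.5033 0.1599 0.03  ]
short [0.51  0.073 0.038]
binNW [ 0.5227 -0.2455  0.1   ]
binNE [ 0.5401 -0.4293  0.1   ]
binSE [ 0.3768 -0.4438  0.1   ]
binSW [ 0.362  -0.2587  0.1   ]
footNW [ 0.7784 -0.1481  0.014 ]
footNE [ 0.7605 -0.2464  0.014 ]
footSE [ 0.6421 -0.2201  0.014 ]
footSW [ 0.6598 -0.1228  0.014 ]
lens [ 0.6784 -0.1764  0.14  ]
(array([ 0.6805, -0.1757,  0.1372]), [np.float64(0.0012708005041070576), np.float64(0.0012708005041070214)])
(array([0.4891, 0.2517, 0.0658]), [np.float64(0.003299672998788897), np.float64(0.003299672998788874)])
(array([0.4323, 0.237 , 0.0236]), [np.float64(0.00040960938824397605), np.float64(0.0004096093882440941)])
(array([0.5485, 0.2677, 0.0287]), [np.float64(0.001343949866852336), np.float64(0.0013439498668523847)])
308 133
161 203
(485, 560, 3) (485, 975, 3)
0.8205128205128205
```

View pics/cam.png

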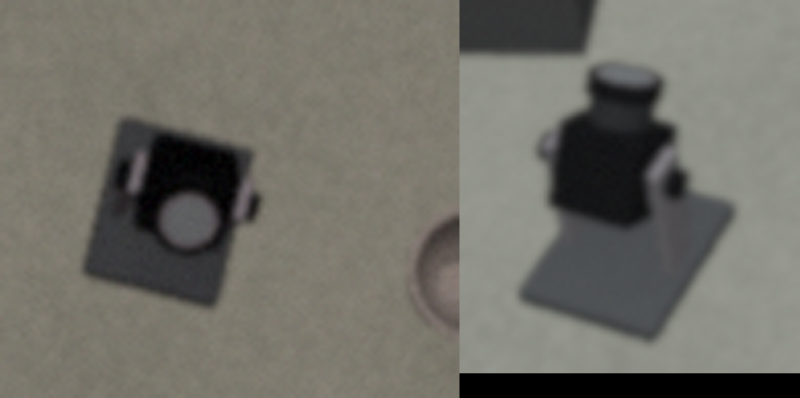

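Run:
```python
from h import *
np.set_printoptions(precision=4,suppress=True)
T=lambda u,v:(u/4.1026+308,v/4.1026+133)
S=lambda u,v:((u-459.5)/4.1026+161,v/4.1026+203)
L,e=tri(ray("top",T(189,219)),ray("scene",S(626,76)));print(L,e)
b=[at("top",T(*p),.09) for p in((128,172),(252,206))];print(b,(b[0]+b[1])/2)
bs=[at("scene",S(*p),.09) for p in((547,148),(677,183))];print(bs,(bs[0]+bs[1])/2)
print([tri(ray("top",T(*p)),ray("scene",S(*q))) for p,q in (((252,206),(547,148)),((128,172),(677,183)))])
```

```text
[ 0.6815 -0.175   0.1396] [np.float64(0.001155640698758897), np.float64(0.0011556406987588697)]
[array([ 0.7228, -0.1429,  0.09  ]), array([ 0.7002, -0.2278,  0.09  ])] [ 0.7115 -0.1854  0.09  ]
[array([ 0.703 , -0.2265,  0.09  ]), array([ 0.7232, -0.1368,  0.09  ])] [ 0.7131 -0.1817  0.09  ]
[(array([ 0.7006, -0.228 ,  0.0874]), [np.float64(0.0003872492009357229), np.float64(0.0003872492009357549)]), (array([ 0.7224, -0.1401,  0.0891]), [np.float64(0.0029505805280121435), np.float64(0.002950580528012087)])]
```

servo_tool(commands=[[[80,16,-34,-6,0.063],[80,16,-34,-6,0.063],[80,16,-34,-6,0.063],[80,16,-34,-6,0.063],[80,16,-34,-6,0.063],[80,16,-34,-6,0.063],[80,16,-34,-6,0.063],[80,16,-34,-6,0.063],[80,16,-34,-6,0.063],[80,11,-17,-6,0.02]]])

```text
t: 1.35
position: [0.4324, 0.2349, 0.1708]
tool_rot: [-0.063, 0.998, -0.001, -0.0]
wrist_force: [0.1, 1.2, -0.6]
width: 0.0683
grip_force: 0.0
```

Run:
```python
from h import *
np.set_printoptions(precision=4,suppress=True)
s=manip.observe(); im=cams.capture("wrist"); cv2.imwrite("pics/w1.png",im[:,:,::-1])
q=s['tool_rot'];from scipy.spatial.transform import Rotation as R
y=R.from_quat(q).as_matrix()[:,1];print(s['t'],s['position'],np.degrees(np.arctan2(y[1],y[0])),s['width'],s['qvel'])
i=cams.camera_info("wrist");T=i['T_tool_cam'];M=R.from_quat(q).as_matrix()
for P in([.432,.237,.025],[.5487,.267,.025],[.489,.2495,.064]):
    c=T[:3,:3].T@(M.T@(np.array(P)-s['position'])-T[:3,3]);print(cv2.projectPoints(c[None],np.zeros(3),np.zeros(3),i['intrinsics'],i['distortion'])[0][0])
```

```text
1.35 [0.4324 0.2349 0.1708] 97.27669612691915 0.0683136538835525 [ 0.2947  0.0753 -0.0069  0.0344  0.0316 -0.1156  0.4195]
[[278.3387 193.2663]]
[[292.3667 303.8739]]
[[284.528 269.529]]
```

View pics/w1.png

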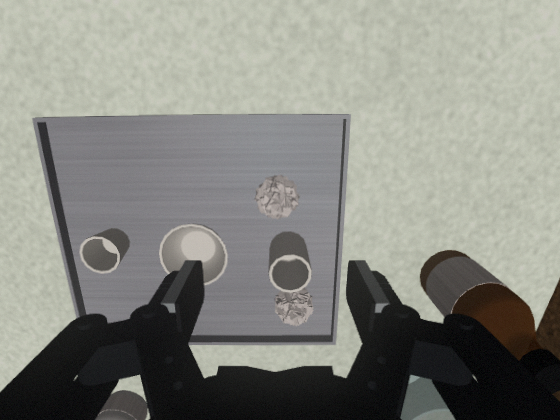

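The wrist view shows paper_a at (278,197), paper_b at (294,308) behind the crucible, and the crucible mouth at (290,273), all within a few pixels of prediction.

Run:
```python
from h import *
np.set_printoptions(precision=4,suppress=True)
s=manip.observe();print(s['position'])
for nm,p,z in(("pa",(278,197),.025),("pb",(294,308),.025),("cr",(290,273),.064),("dish",(194,255),.030),("sh",(101,254),.038),("cSW?",(349,115),.016),("cSE",(38,120),.016)): print(nm,at("wrist",p,z,s))
```

```text
[0.4335 0.2327 0.17  ]
pa [0.4365 0.2347 0.025 ]
pb [0.554  0.2666 0.025 ]
cr [0.4924 0.2521 0.064 ]
dish [0.5033 0.1608 0.03  ]
sh [0.5099 0.0735 0.038 ]
cSW? [0.3557 0.2883 0.016 ]
cSE [0.3934 0.0074 0.016 ]
```

servo_tool(commands=[[[80,1,3,-35,0],[80,0,0,-35,0],[80,0,0,-35,0],[80,0,0,-30,0],[80,0,0,-18,0],[80,0,0,-9,0],[80,0,0,0,0],[20,0,0,0,0],[20,0,0,0,0],[20,0,0,0,0]]])

```text
t: 2.65
position: [0.4332, 0.2407, 0.0106]
tool_rot: [-0.064, 0.998, 0.0, 0.001]
wrist_force: [-1.9, -0.0, 6.4]
width: 0.0474
grip_force: 60.5
```

servo_tool(commands=[[[20,0,0,40,0],[20,0,0,45,0],[20,0,-10,45,0],[20,2,-40,30,0],[20,2,-55,20,0],[20,2,-55,0,0],[20,2,-55,0,0],[20,2,-55,0,0],[20,2,-55,0,0],[20,2,-55,0,0]]])

```text
t: 3.9
position: [0.4468, -0.1415, 0.1903]
tool_rot: [-0.064, 0.998, -0.0, 0.001]
wrist_force: [1.3, 1.0, 0.7]
width: 0.0474
grip_force: 61.5
```

servo_tool(commands=[[[20,2,-55,0,0],[20,2,-55,0,0],[20,2,-50,0,0],[20,1,-35,0,0],[20,0,-10,-20,0],[20,0,0,-30,0],[20,0,0,0,0],[80,0,0,0,0],[80,0,0,0,0],[80,0,0,0,0]]])

```text
t: 5.15
position: [0.4543, -0.3448, 0.1403]
tool_rot: [-0.064, 0.998, -0.001, 0.001]
wrist_force: [0.5, -0.1, -0.2]
width: 0.0681
grip_force: 0.0
```

servo_tool(commands=[[[80,0,0,40,0],[80,0,20,20,0],[80,8,55,0,0],[80,9,55,0,0],[80,9,55,0,0],[80,9,55,0,0],[80,9,55,0,0],[80,9,55,0,0],[80,9,55,0,0],[80,9,55,0,0]]])

```text
t: 6.4
position: [0.5239, 0.1183, 0.1997]
tool_rot: [-0.065, 0.998, 0.0, 0.0]
wrist_force: [1.3, -0.6, -0.2]
width: 0.0685
grip_force: 0.0
```

servo_tool(commands=[[[80,9,55,0,0],[80,9,55,0,0],[80,7,37,0,0],[80,1,0,-20,0],[80,0,0,-20,0],[80,0,0,0,0],[80,0,0,0,0],[80,0,0,0,0],[80,0,0,0,0],[80,0,0,0,0]]])

```text
t: 7.65
position: [0.551, 0.2623, 0.1596]
tool_rot: [-0.064, 0.998, 0.0, 0.0]
wrist_force: [0.2, -0.4, -0.5]
width: 0.0684
grip_force: 0.0
```

Run:
```python
from h import *
np.set_printoptions(precision=4,suppress=True)
s=manip.observe(); im=cams.capture("wrist"); t=cams.capture("top")[200:330,340:480]
print(s['t'],s['position'])
t=cv2.resize(t,None,fx=2,fy=2,interpolation=cv2.INTER_CUBIC)
c=np.zeros((420,840,3),np.uint8);c[:,:560]=im;c[:260,560:]=t
cv2.imwrite("pics/w2.png",cv2.resize(c[:,:,::-1],(800,400)))
i=cams.camera_info("wrist");from scipy.spatial.transform import Rotation as R
T=i['T_tool_cam'];M=R.from_quat(s['tool_rot']).as_matrix()
for P in([.551,.267,.025],[.491,.2515,.064]):
    c=T[:3,:3].T@(M.T@(np.array(P)-s['position'])-T[:3,3]);print(cv2.projectPoints(c[None],np.zeros(3),np.zeros(3),i['intrinsics'],i['distortion'])[0][0]/1.05)
```

```text
7.65 [0.551  0.2623 0.1596]
[[267.6832 187.787 ]]
[[258.876  123.9782]]
```

View pics/w2.png

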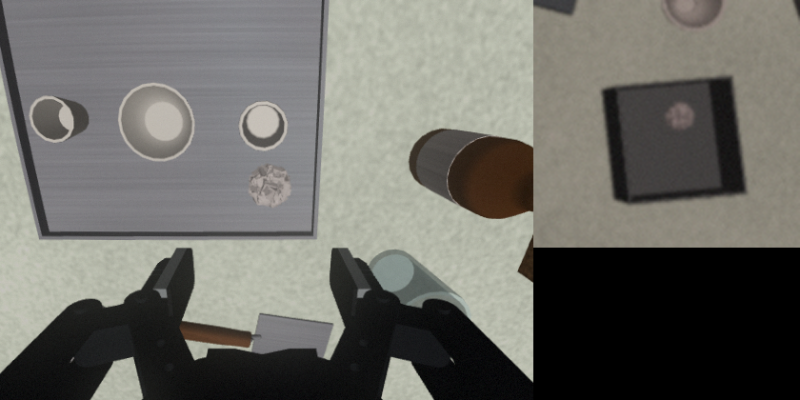

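paper_a lies in the bin, at (680,115) in the inset. In the wrist view paper_b is at (270,185) and the crucible mouth at (263,125), so the crucible sits about 3 mm further in +y than estimated.

servo_tool(commands=[[[80,-2,6,-35,0],[80,0,0,-35,0],[80,0,0,-35,0],[80,0,0,-25,0],[80,0,0,-14,0],[80,0,0,-7,0],[80,0,0,0,0],[20,0,0,0,0],[20,0,0,0,0],[20,0,0,0,0]]])

```text
t: 9.0
position: [0.5494, 0.2687, 0.0098]
tool_rot: [-0.064, 0.998, 0.0, 0.001]
wrist_force: [-0.7, -0.8, 5.9]
width: 0.0474
grip_force: 60.6
```

servo_tool(commands=[[[20,0,0,40,0],[20,0,0,45,0],[20,0,0,45,0],[20,-8,-35,40,0],[20,-10,-55,20,0],[20,-10,-55,0,0],[20,-10,-55,0,0],[20,-10,-55,0,0],[20,-10,-55,0,0],[20,-10,-55,0,0]]])

```text
t: 10.25
position: [0.4805, -0.0984, 0.1993]
tool_rot: [-0.064, 0.998, -0.0, 0.001]
wrist_force: [0.4, -0.5, -0.5]
width: 0.0476
grip_force: 61.6
```

servo_tool(commands=[[[20,-10,-55,0,0],[20,-10,-55,0,0],[20,-10,-55,0,0],[20,-10,-50,0,0],[20,-10,-25,-20,0],[20,0,0,-38,0],[20,0,0,0,0],[80,0,0,0,0],[80,0,0,0,0],[80,0,0,0,0]]])

```text
t: 11.5
position: [0.4315, -0.3367, 0.1414]
tool_rot: [-0.064, 0.998, -0.001, 0.001]
wrist_force: [-0.4, 0.8, -0.6]
width: 0.0685
grip_force: 0.0
```

servo_tool(commands=[[[70,0,0,40,0],[70,0,20,20,0],[70,4,55,0,0],[70,6,55,0,0],[70,6,55,0,0],[70,6,55,0,0],[70,6,55,0,0],[70,6,55,0,0],[70,6,55,0,0],[70,6,55,0,0]]])

```text
t: 12.75
position: [0.477, 0.1253, 0.201]
tool_rot: [-0.064, 0.998, -0.0, 0.001]
wrist_force: [1.6, 0.4, 0.5]
width: 0.0596
grip_force: 0.0
```

servo_tool(commands=[[[70,6,55,0,0],[70,6,55,0,0],[70,4,29,0,0],[70,0,0,-20,0],[70,0,0,-20,0],[70,0,0,0,0],[70,0,0,0,0],[70,0,0,0,0],[70,0,0,0,0],[70,0,0,0,0]]])

```text
t: 14.0
position: [0.4929, 0.2623, 0.1606]
tool_rot: [-0.064, 0.998, 0.0, 0.0]
wrist_force: [-1.4, 0.8, -0.2]
width: 0.0597
grip_force: 0.0
```

Run:
```python
from h import *
np.set_printoptions(precision=4,suppress=True)
s=manip.observe(); im=cams.capture("wrist"); t=cams.capture("top")[200:330,340:480]
print(s['t'],s['position'],s['joint_positions'])
t=cv2.resize(t,None,fx=2,fy=2,interpolation=cv2.INTER_CUBIC)
c=np.zeros((420,840,3),np.uint8);c[:,:560]=im;c[:260,560:]=t
cv2.imwrite("pics/w3.png",cv2.resize(c[:,:,::-1],(800,400)))
```

```text
14.0 [0.4929 0.2623 0.1606] [-0.2974  0.4832 -0.3542  1.7794  0.205   0.9147  0.959 ]
```

View pics/w3.png

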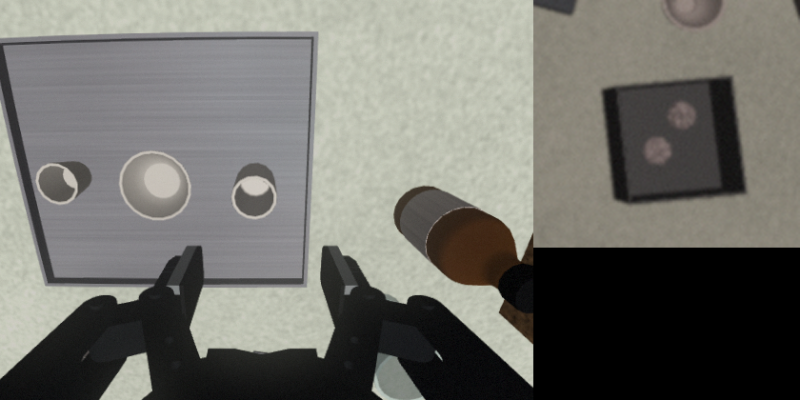

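Both paper balls are in the bin, at (682,115) and (657,151) in the inset. The crucible mouth is at (254,197) in the wrist view.

Run:
```python
from h import *
np.set_printoptions(precision=4,suppress=True)
s=manip.observe();k=1.05
for nm,p,z in(("cr",(254,197),.064),("SWouter",(317.5,33),.016),("SEouter",(1,40),.016),("wall@cr outer",(250,34),.016),("wall inner",(250,39.5),.016),("dish",(155,185.5),.03)): print(nm,at("wrist",(p[0]*k,p[1]*k),z,s))
```

```text
cr [0.4915 0.2548 0.064 ]
SWouter [0.3545 0.2915 0.016 ]
SEouter [0.3911 0.0169 0.016 ]
wall@cr outer [0.3628 0.2346 0.016 ]
wall inner [0.367  0.2351 0.016 ]
dish [0.5028 0.1626 0.03  ]
```

servo_tool(commands=[[[70,-1,-8,-20,0],[70,0,0,-35,0],[70,0,0,-35,0],[70,0,0,-28,0],[70,0,0,-14,0],[70,0,0,-6,0],[70,0,0,0,0],[20,0,0,0,0],[20,0,0,0,0],[20,0,0,0,0]]])

```text
t: 15.35
position: [0.4925, 0.2547, 0.0234]
tool_rot: [-0.064, 0.998, 0.0, 0.001]
wrist_force: [-0.3, 0.3, 6.9]
width: 0.0358
grip_force: 59.8
```

servo_tool(commands=[[[20,0,0,5,0],[20,0,0,0,0],[20,-20,-2.6,0,0],[20,-20,-2.6,0,0],[20,-20,-2.6,0,0],[20,-20,-2.6,0,0],[20,-15,-2,0,0],[20,-5,-0.6,0,0],[20,0,0,0,0],[20,0,0,0,0]]])

```text
t: 16.6
position: [0.3926, 0.2416, 0.0273]
tool_rot: [-0.064, 0.998, 0.0, 0.0]
wrist_force: [0.0, 1.4, -1.0]
width: 0.0359
grip_force: 59.9
```

servo_tool(commands=[[[20,-2,-0.3,0,0],[20,-2,-0.3,0,0],[20,-2,-0.3,0,0],[20,-2,-0.3,0,0],[20,-2,-0.3,0,0],[20,-2,-0.3,0,0],[20,-2,-0.3,0,0],[20,-2,-0.3,0,0],[20,0,0,0,0],[20,0,0,0,0]]])

```text
t: 17.85
position: [0.3813, 0.2402, 0.0283]
tool_rot: [-0.063, 0.998, 0.002, 0.004]
wrist_force: [14.5, -1.9, -4.3]
width: 0.0356
grip_force: 60.2
```

servo_tool(commands=[[[20,-2,-0.3,0,0],[20,-2,-0.3,0,0],[20,-2,-0.3,0,0],[20,-2,-0.3,0,0],[20,-2,-0.3,0,0],[20,0,0,0,0],[20,0,0,0,0],[20,0,0,0,0],[20,0,0,0,0],[20,0,0,0,0]]])

```text
t: 19.1
position: [0.374, 0.2393, 0.0296]
tool_rot: [-0.062, 0.998, 0.003, 0.007]
wrist_force: [19.5, -3.9, 9.4]
width: 0.036
grip_force: 60.8
```

Run:
```python
from h import *
s=manip.observe(); im=cams.capture("wrist"); print(s['position'],s['wrist_force'])
cv2.imwrite("pics/w4.png",im[:,:,::-1])
```

```text
[0.37397378 0.23928103 0.02956011] [19.54612027 -3.94331195  9.42188378]
```

View pics/w4.png

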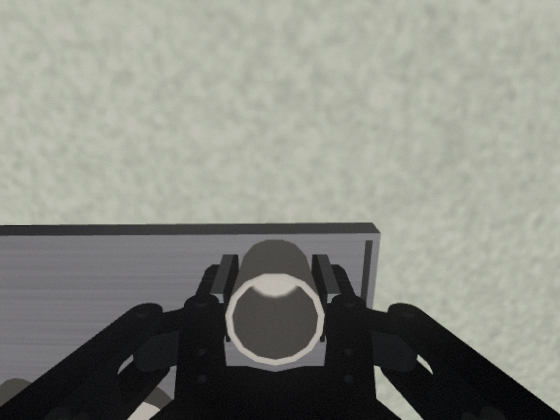

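```bash
cat >> h.py <<'E'
from scipy.spatial.transform import Rotation as R
def proj(P,s):
    i=cams.camera_info("wrist");T=i['T_tool_cam'];M=R.from_quat(s['tool_rot']).as_matrix()
    c=(((np.atleast_2d(P)-s['position'])@M)-T[:3,3])@T[:3,:3]
    return cv2.projectPoints(c,np.zeros(3),np.zeros(3),i['intrinsics'],i['distortion'])[0][:,0]
def model(s,th,h=.038,r=.019,dirn=None):
    M=R.from_quat(s['tool_rot']).as_matrix(); G=s['position']-.0187*M[:,2]
    lean=M[:,0]; u=np.sin(th)*lean-np.cos(th)*M[:,2]; side=M[:,1]; n=np.cross(u,side)
    a=np.linspace(0,2*np.pi,60)
    ring=lambda c,rr:c+rr*(np.outer(np.cos(a),side)+np.outer(np.sin(a),n))
    return ring(G+(.06-h)*u,r),ring(G-h*u,.016),u,G-h*u
E
python3 - <<'E'
from h import *
s=manip.observe()
print(s['tool_rot'])
im=cv2.imread("pics/w4.png")
for d in(0,10,20,30,40):
    m,b,u,_=model(s,np.radians(d)); p=proj(m,s);q=proj(b,s)
    print(d,p.min(0).round(),p.max(0).round(),'bottom',q.min(0).round(),q.max(0).round())
E
```

```text
[-0.06204846  0.9980462   0.00267082  0.00682938]
0 [227. 277.] [327. 361.] bottom [248. 226.] [305. 278.]
10 [227. 264.] [328. 358.] bottom [248. 236.] [305. 291.]
20 [227. 252.] [328. 353.] bottom [248. 247.] [305. 304.]
30 [227. 242.] [328. 345.] bottom [248. 259.] [305. 317.]
40 [227. 234.] [327. 335.] bottom [248. 271.] [305. 330.]
```

The mouth spans x 225–324 and y 273–364 in the wrist view. Against the model that is only a small tilt (about 7°), so I keep pushing.

servo_tool(commands=[[[20,-2,-0.3,0,0],[20,-2,-0.3,0,0],[20,-2,-0.3,0,0],[20,-2,-0.3,0,0],[20,-2,-0.3,0,0],[20,0,0,0,0],[20,0,0,0,0],[20,0,0,0,0],[20,0,0,0,0],[20,0,0,0,0]]])

```text
t: 20.4
position: [0.3632, 0.2381, 0.0295]
tool_rot: [-0.062, 0.998, 0.003, 0.006]
wrist_force: [16.8, -3.5, 11.6]
width: 0.0355
grip_force: 61.1
```

```bash
cat > meas.py <<'E'
from h import *
import sys
# white mouth rim: bright, low-saturation ring near the gripper
s=manip.observe(); im=cams.capture("wrist"); cv2.imwrite(sys.argv[1],im[:,:,::-1])
print(s['t'],s['position'].round(4) if hasattr(s['position'],'round') else s['position'],np.round(s['wrist_force'],1))
g=im[200:400,205:345].astype(int); m=((g.min(2)>150)&(g.max(2)-g.min(2)<40)).astype(np.uint8)
pts=np.argwhere(m)[:,::-1]+[205,200]
print(len(pts),pts.min(0),pts.max(0))
E
python3 meas.py pics/w5.png
python3 - <<'E'
import cv2; im=cv2.imread('pics/w5.png')
for y in range(220,375,4): print(y,im[y,275].tolist(),end=' ')
E
```

```text
20.4 [0.3632 0.2381 0.0295] [16.8 -3.5 11.6]
8377 [205 200] [344 369]
220 [165, 179, 174] 224 [168, 181, 179] 228 [164, 177, 173] 232 [161, 174, 172] 236 [158, 173, 169] 240 [117, 129, 125] 244 [59, 60, 61] 248 [58, 59, 58] 252 [68, 70, 70] 256 [125, 121, 124] 260 [70, 75, 77] 264 [69, 73, 75] 268 [73, 76, 79] 272 [155, 162, 167] 276 [159, 167, 172] 280 [160, 167, 173] 284 [159, 167, 172] 288 [161, 168, 173] 292 [159, 165, 170] 296 [160, 168, 173] 300 [159, 166, 172] 304 [161, 168, 172] 308 [158, 166, 171] 312 [159, 166, 171] 316 [155, 162, 167] 320 [71, 76, 77] 324 [64, 71, 72] 328 [67, 69, 74] 332 [61, 67, 67] 336 [63, 67, 69] 340 [67, 69, 72] 344 [60, 63, 65] 348 [62, 66, 68] 352 [57, 60, 63] 356 [59, 62, 66] 360 [61, 64, 67] 364 [145, 154, 158] 368 [164, 172, 177] 372 [16, 16, 16]
```

View pics/w5.png

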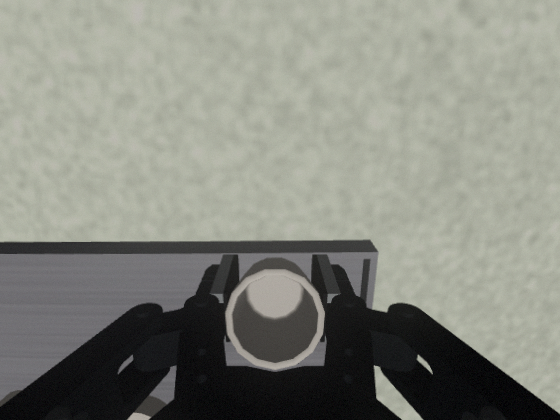

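The rim is at y 268–370 and the inner floor at about (275,295), so the tilt is around 24°. A few more millimetres of pushing should finish it.

servo_tool(commands=[[[20,-2,-0.3,0,0],[20,-2,-0.3,0,0],[20,-1,-0.1,0,0],[20,0,0,0,0],[20,0,0,0,0],[20,0,0,0,0],[20,0,0,0,0],[20,0,0,20,0],[20,0,0,40,0],[20,0,0,40,0]]])

```text
t: 21.7
position: [0.3502, 0.235, 0.1282]
tool_rot: [-0.064, 0.998, -0.0, -0.001]
wrist_force: [0.5, -0.5, -1.3]
width: 0.0358
grip_force: 61.5
```

servo_tool(commands=[[[20,0,0,40,0],[20,0,0,40,0],[20,0,0,40,0],[20,10,-30,20,-0.06],[20,20,-40,0,-0.06],[20,20,-40,0,-0.06],[20,20,-40,0,-0.06],[20,20,-40,0,-0.06],[20,10,-20,0,-0.06],[20,0,0,0,0]]])

```text
t: 22.95
position: [0.4508, 0.0244, 0.267]
tool_rot: [0.117, 0.993, -0.0, -0.0]
wrist_force: [0.3, 0.1, -2.1]
width: 0.0356
grip_force: 61.5
```

```bash
python3 meas.py pics/w6.png
```

```text
22.95 [0.4508 0.0244 0.267 ] [ 0.3  0.1 -2.1]
10381 [205 200] [343 370]
```

View pics/w6.png

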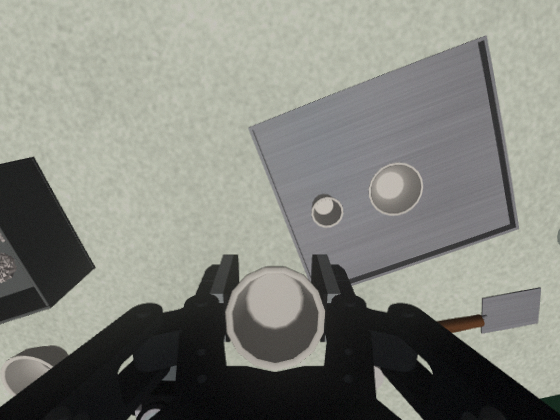

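The rim spans y 266–370 and x 225–325, and the inner floor spans y 270–328. I fit the crucible pose in the tool frame from these edges.

```bash
cat > fit.py <<'E'
from h import *
from scipy.optimize import least_squares
s=manip.observe(); M=R.from_quat(s['tool_rot']).as_matrix(); a=np.linspace(0,2*np.pi,90)
def rings(v,dep):
    x,z,th,rf=v; u=np.array([np.sin(th),0,-np.cos(th)]); side=np.array([0,1,0]); n=np.cross(u,side); c=np.array([x,0,z])
    ring=lambda c,r:s['position']+(c+r*(np.outer(np.cos(a),side)+np.outer(np.sin(a),n)))@M.T
    return ring(c,.019),ring(c-dep*u,rf),c-.06*u,u
def res(v,o,dep):
    m,f,_,_=rings(v,dep);p=proj(m,s);q=proj(f,s)
    return np.r_[p[:,1].min(),p[:,1].max(),np.ptp(p[:,0]),q[:,1].min(),q[:,1].max(),np.ptp(q[:,0])]-o
for o in([266,370,100,270,328,58],[268,370,99,270,328,58],[267,371,100,271,327,57]):
  for dep in(.054,.057):
    r=least_squares(res,[0,-.04,.5,.015],args=(np.array(o),dep),x_scale=[.01,.01,.1,.01]);_,_,b,u=rings(r.x,dep)
    print(dep,'th',np.degrees(r.x[2]).round(1),'bottom tool',(b*1000).round(1),'rf',(r.x[3]*1000).round(1),'res',r.fun.round(1),'world',(s['position']+M@b).round(4))
print(M[:,0])
E
python3 fit.py
```

```text
0.054 th 26.3 bottom tool [-25.2   0.   13.4] rf 15.7 res [ 0.3 -0.3  0.4 -0.5  0.5 -0.5] world [0.4749 0.02   0.2536]
0.057 th 26.7 bottom tool [-25.6   0.   13.3] rf 15.9 res [ 0.3 -0.3  0.3 -0.5  0.5 -0.5] world [0.4753 0.0199 0.2537]
0.054 th 25.7 bottom tool [-26.1   0.   14.8] rf 15.8 res [ 0.1 -0.1  0.1 -0.5  0.4 -0.4] world [0.4758 0.0198 0.2521]
0.057 th 26.1 bottom tool [-26.5   0.   14.7] rf 16.1 res [ 0.  -0.   0.  -0.5  0.4 -0.5] world [0.4762 0.0197 0.2523]
0.054 th 25.9 bottom tool [-25.2   0.   13.4] rf 15.3 res [ 0.4 -0.4  0.4 -0.8  0.8 -0.8] world [0.4749 0.02   0.2536]
0.057 th 26.3 bottom tool [-25.6   0.   13.3] rf 15.6 res [ 0.3 -0.3  0.3 -0.8  0.8 -0.8] world [0.4753 0.0199 0.2537]
[-0.97323283  0.22981867  0.00111124]
```

servo_tool(commands=[[[20,18,-22,0,0],[20,18,-22,0,0],[20,18,-22,0,0],[20,18,-22,0,0],[20,18,-22,0,0],[20,18,-22,-5,0],[20,18,-22,-5,0],[20,17,-18,-5,0],[20,10,-10,-7,0],[20,0,0,-7,0]]])

```text
t: 24.25
position: [0.604, -0.1558, 0.2374]
tool_rot: [0.115, 0.993, 0.0, -0.0]
wrist_force: [-0.3, 0.0, -0.8]
width: 0.0359
grip_force: 61.5
```

servo_tool(commands=[[[20,0,0,0,0],[20,0,0,0,0],[20,0,0,0,0],[20,0,0,0,0],[20,0,0,0,0],[20,0,0,0,0],[20,0,0,0,0],[20,0,0,0,0],[20,0,0,0,0],[20,0,0,0,0]]])

```text
t: 25.5
position: [0.6038, -0.1567, 0.2383]
tool_rot: [0.116, 0.993, -0.0, -0.0]
wrist_force: [-0.2, 0.3, -1.3]
width: 0.0356
grip_force: 61.5
```

Run:
```python
from h import *
s=manip.observe();print(s['t'],s['position'],np.abs(s['qvel']).max())
im=cams.capture("scene");np.save("pics/s2.npy",im)
c=cv2.resize(im[130:300,130:300,::-1],(600,600),interpolation=cv2.INTER_CUBIC);cv2.imwrite("pics/s2.png",c)
i=cams.camera_info("scene")
n=np.array([-.524,.124,.842]);L=np.array([.6806,-.1764,.1405])
P=np.array([L,L+.1*n,L+.16*n,[.712,-.1838,.09]]);p=cv2.projectPoints(P,cv2.Rodrigues(i['R'])[0],i['t'],i['intrinsics'],i['distortion'])[0][:,0]
print(((p-130)*600/170).round())
```

```text
25.5 [ 0.60381471 -0.15672988  0.23825386] 0.0017715750624708432
[[249. 321.]
 [269. 189.]
 [281. 107.]
 [238. 399.]]
```

View pics/s2.png

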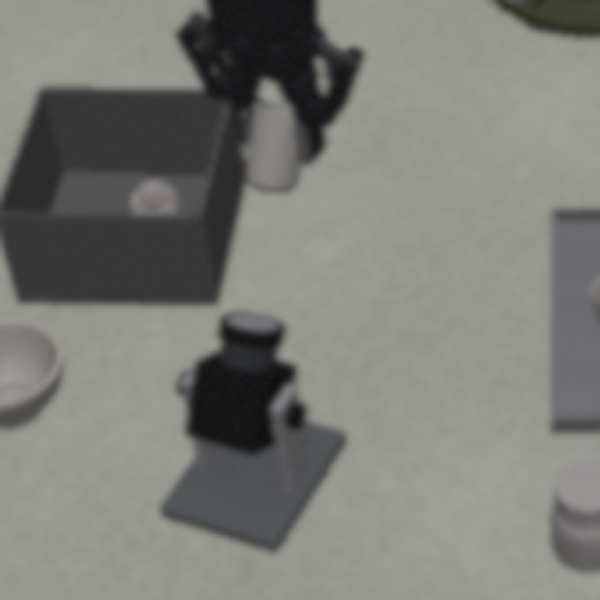

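The crucible hangs tilted over the lens. Its underside centre is near (272,183), against a projected focus at (269,189). The arm is still and the papers are in the bin, so I'm handing in.

```bash
python3 -c "
from workcell import manip
print(manip.finish_job())"
```

```text
the job is handed in; nothing more can be done
None
```

Job handed in, with no verdict returned: both papers are in the bin, and the tall crucible is held still with its underside at the camera's focus point (a few mm off by my estimate), tilted about 26° against the lens's estimated 33°, inside the 15° allowance.

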